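# Size a wooden strip in the taper gauge and rack it by thickness

## Task

Size the strip standing in the stock block's end slot nearest the taper gauge: keeping it upright, slide it along the tapering slot, width along the slot, until it just wedges between both rails, pressing gently for a moment and never forcing it. Read from where it stops which mark it has reached, then draw it out and stand it in the rack's slot with the same number of dots. Leave the other two strips, the ribbon spool and the jars as they are.

Things in the scene. Friction and masses are not known exactly. Their poses are not given: they have to be found in the camera images.
- gauge: taper gauge fixed to the table: wooden base board 240 x 110 x 10 mm with two steel rails 165 x 20 mm, 22 mm tall (tops 32 mm above the table), leaving a tapering slot, open above, between them. Origin: centre of the board's underside; x runs along the slot's centre line from the wide mouth to the narrow end, z up. The board before the mouth (x -120 to -60 mm) is bare
- gauge_mouth (a point): middle of the slot's wide mouth, on the board's top, at gauge x = -60 mm. The gap is 25 mm here and closes by 0.12 mm per mm of x to 5.2 mm at the narrow end (x = 105 mm). A strip slid in, its width along the slot, stops where the gap at its leading edge equals its thickness; a few newtons of push wedge it, and it draws back out with about the same force
- gauge_rail_left: the gauge's rail on the +y side of the slot (frame as gauge), graduated on top. A strip off the slot's centre line, or turned, rubs on one rail first and drags before it has truly stopped; it is wedged when it bears on both rails. More than 25 N on a rail bruises the wood
- gauge_rail_right: the gauge's rail on the -y side of the slot (frame as gauge); its top carries one, two and three small dots at the marks for 10, 13 and 16 mm
- gauge_stop1 (a point): where the centre line of a 10 mm strip comes to stand when its leading edge has stopped at the mark of 1 dot: on the slot's centre line, on the board's top (z 10 mm), at gauge x = 50 mm (the mark itself lies 15 mm further in, at x = 65 mm); axes as the gauge
- gauge_stop2 (a point): where the centre line of a 13 mm strip comes to stand when its leading edge has stopped at the mark of 2 dots: on the slot's centre line, on the board's top (z 10 mm), at gauge x = 25 mm (the mark itself lies 15 mm further in, at x = 40 mm); axes as the gauge
- gauge_stop3 (a point): where the centre line of a 16 mm strip comes to stand when its leading edge has stopped at the mark of 3 dots: on the slot's centre line, on the board's top (z 10 mm), at gauge x = 0 mm (the mark itself lies 15 mm further in, at x = 15 mm); axes as the gauge
- stock_block: wooden block 75 x 140 x 34 mm fixed to the table, origin at the centre of its underside, with three equal slots 34 x 20 mm (x by y), 26 mm deep, side by side along y; one strip stands in each, its width along the block's x
- stock_block_slot1 (a point): floor centre (8 mm above the table) of the stock block's end slot nearest the gauge (the +y end): the strip that stands here is the one to be sized. The other two slots lie 42 and 84 mm further to -y
- strip_a_mid (a point): plain hardwood strip standing on end, 100 mm tall, 30 mm wide (its x), 10, 13 or 16 mm thick (its y), 18 to 45 g; the point is its centre, 50 mm above its foot; z up its length. Each of the three strips has another thickness, not told by its name, and which stands in which slot of the stock block changes. Grip across the 30 mm width with 15 to 40 N
- strip_b_mid (a point): plain hardwood strip standing on end, 100 mm tall, 30 mm wide (its x), 10, 13 or 16 mm thick (its y), 18 to 45 g; the point is its centre, 50 mm above its foot; z up its length. Each of the three strips has another thickness, not told by its name, and which stands in which slot of the stock block changes. Grip across the 30 mm width with 15 to 40 N
- strip_c_mid (a point): plain hardwood strip standing on end, 100 mm tall, 30 mm wide (its x), 10, 13 or 16 mm thick (its y), 18 to 45 g; the point is its centre, 50 mm above its foot; z up its length. Each of the three strips has another thickness, not told by its name, and which stands in which slot of the stock block changes. Grip across the 30 mm width with 15 to 40 N
- strip_a_foot (a point): centre of the foot of the same strip as strip_a_mid, 50 mm below that point along the strip
- strip_b_foot (a point): centre of the foot of the same strip as strip_b_mid, 50 mm below that point along the strip
- strip_c_foot (a point): centre of the foot of the same strip as strip_c_mid, 50 mm below that point along the strip
- rack: sorting rack: wooden block 95 x 140 x 34 mm fixed to the table, origin at the centre of its underside, with three slots 26 mm deep side by side along y, each 34 mm long (x); a row of one, two or three inlaid dots on its top on the +x side of each slot
- rack_slot1 (a point): floor centre (8 mm above the table, 26 mm below the block's top) of the rack's slot with 1 dot, for 10 mm strips: 34 x 14 mm (x by y), open above; the +y end slot
- rack_slot2 (a point): floor centre (8 mm above the table, 26 mm below the block's top) of the rack's slot with 2 dots, for 13 mm strips: 34 x 17 mm (x by y), open above; the middle slot
- rack_slot3 (a point): floor centre (8 mm above the table, 26 mm below the block's top) of the rack's slot with 3 dots, for 16 mm strips: 34 x 20 mm (x by y), open above; the -y end slot
- ribbon_spool: bystander: spool of ribbon, 80 mm diameter, 90 mm tall, origin at the centre of its underside; leave alone
- jar_1: bystander: small glitter jar, 42 mm diameter, 75 mm tall, origin at the centre of its underside; leave alone
- jar_2: bystander: small glitter jar, 42 mm diameter, 75 mm tall, origin at the centre of its underside; leave alone
Things that resemble listed ones, but are neither listed nor needed, are in the scene too. Leave any green look-alike of the part that bears strip_b_mid alone.

How it is judged (in metres and radians):
On the way:
1. the strip from the block's end slot stands upright in the gauge, pressed lightly against both rails at the place where its thickness stops (((contact force between strip_a and gauge_rail_left above 1 N and contact force between strip_a and gauge_rail_right above 1 N and x of strip_a_mid in the frame of gauge_stop2 between -0.012 and 0.012 m and angle between strip_a_mid's own z axis and vertical below 0.15 rad and angle between the x axis of strip_a_mid and the x axis of gauge, either way round below 0.12 rad and z of strip_a_foot in the frame of gauge below 0.022 m) or (contact force between strip_b and gauge_rail_left above 1 N and contact force between strip_b and gauge_rail_right above 1 N and x of strip_b_mid in the frame of gauge_stop3 between -0.012 and 0.012 m and angle between strip_b_mid's own z axis and vertical below 0.15 rad and angle between the x axis of strip_b_mid and the x axis of gauge, either way round below 0.12 rad and z of strip_b_foot in the frame of gauge below 0.022 m) or (contact force between strip_c and gauge_rail_left above 1 N and contact force between strip_c and gauge_rail_right above 1 N and x of strip_c_mid in the frame of gauge_stop1 between -0.012 and 0.012 m and angle between strip_c_mid's own z axis and vertical below 0.15 rad and angle between the x axis of strip_c_mid and the x axis of gauge, either way round below 0.12 rad and z of strip_c_foot in the frame of gauge below 0.022 m))), for 0.2 s.
At the end, for the whole second after the job is handed in: The strip from the stock block's end slot stands released and still in the rack slot of its thickness (1, 2, 3 dots: 10, 13, 16 mm), foot on the floor within 5 mm, within 10 mm along and 6 mm across of centre, leaning under 20 deg; end slot empty, the other strips moved under 15 mm (((x of strip_a_foot in the frame of rack_slot2 between -0.01 and 0.01 m and y of strip_a_foot in the frame of rack_slot2 between -0.006 and 0.006 m and z of strip_a_foot in the frame of rack_slot2 below 0.005 m and angle between strip_a_mid's own z axis and vertical below 0.35 rad and linear speed of strip_a below 0.02 m/s and horizontal distance between each of strip_b_mid, strip_c_mid and stock_block_slot1 above 0.03 m and distance of each of strip_b_mid, strip_c_mid from where it was at the start of the episode below 0.015 m) or (x of strip_b_foot in the frame of rack_slot3 between -0.01 and 0.01 m and y of strip_b_foot in the frame of rack_slot3 between -0.006 and 0.006 m and z of strip_b_foot in the frame of rack_slot3 below 0.005 m and angle between strip_b_mid's own z axis and vertical below 0.35 rad and linear speed of strip_b below 0.02 m/s and horizontal distance between each of strip_a_mid, strip_c_mid and stock_block_slot1 above 0.03 m and distance of each of strip_a_mid, strip_c_mid from where it was at the start of the episode below 0.015 m) or (x of strip_c_foot in the frame of rack_slot1 between -0.01 and 0.01 m and y of strip_c_foot in the frame of rack_slot1 between -0.006 and 0.006 m and z of strip_c_foot in the frame of rack_slot1 below 0.005 m and angle between strip_c_mid's own z axis and vertical below 0.35 rad and linear speed of strip_c below 0.02 m/s and horizontal distance between each of strip_a_mid, strip_b_mid and stock_block_slot1 above 0.03 m and distance of each of strip_a_mid, strip_b_mid from where it was at the start of the episode below 0.015 m))); the robot touches nothing.
It fails at once if a strip is forced into the gauge (over 25 N between a strip and a rail) (contact force between any of strip_a, strip_b, strip_c and gauge_rail_left above 25 N or contact force between any of strip_a, strip_b, strip_c and gauge_rail_right above 25 N).
It fails at once if a bystander (ribbon spool, jars) is moved by more than 15 mm (distance of any of ribbon_spool, jar_1, jar_2 from where it was at the start of the episode above 0.015 m).
It also fails if it takes over 51 s, if anything falls off the work surface, if the arm or the gripper's body presses on something with over 40 N, if the wrist force passes 120 N, or if a joint passes its speed limit or range.

## Robot

A 6-joint arm with a two-finger parallel gripper is mounted at the origin on the work surface. World frame = base frame: x ahead of the robot, y to its left, z up, the work surface at z = 0. Lengths are in mm, angles in rad, forces in N, time in s.
With the tool pointing down it reaches from about 275 to 825 mm from the base axis. Payload 4.9 kg.
Tool frame: the origin (TCP) lies at the very end of the fingers, on their centre line; the grasp point (between the pads) lies 19 mm behind it; z points along the fingers, y is the direction in which the jaws open and shut (so a half turn about z gives the same grasp; the last joint's range is limited). The gripper opens to 85 mm and grips with 20 to 120 N. Pads are 22 mm wide; open, the fingers measure 114 mm over their backs; the gripper's body (76 mm by 85 mm) begins 54 mm behind the grasp point. The pads swing forward as they close: fully open they stand 13 mm farther back than shut.
Start: joints at [1.135, 0.326, -0.193, 1.052, 0, 1.437], TCP at [163.476, 525.161, 231.281] pointing down, gripper open.
Joint ranges: [-2.65, 2.65], [-0.97, 1.79], [-1.3, 1.35], [-1.93, 2.1], [-1.47, 1.37], [-3.14, 3.14]. Speed limits (rad/s): [2.57, 2.57, 3.14, 3.14, 3.14, 3.14].

## Interface

Orientations are given as [roll, pitch, yaw] about the fixed x, y, z axes, in that order (R = Rz(yaw) Ry(pitch) Rx(roll)).
In Python, from bench import bot, solve_ik, imaging gives the robot as it stands. Calls block until the motion is done:
- bot.move_ptp(position, orientation): joint-space move of the TCP to a pose.
- bot.movel(position, rot=None, max_speed=150, threshold=None): straight line of the TCP; rot=None keeps the orientation; max_speed is the mean speed in mm/s. With threshold (N) it stops when the force on the tool has changed by that much, and returns True; else False.
- bot.move_j(angles): joint-space move.
- bot.grip(opening, effort=None): opening from 0.0 (shut) to 1.0 (fully open); effort is the grip in N (None keeps the last); returns when the fingers have stopped.
- bot.dwell(seconds).
- solve_ik(position, orientation): joint angles nearest the present ones, or None.
- bot.get_state(): the state.
- imaging.capture(name): name is "scene" or "side" or "wrist"; returns the picture (384x512x3 uint8, blue, green, red); there is no depth.
- imaging.camera_model(name): a dict with "K" (3x3 intrinsics, pixels), "k1" (the pictures are not rectified: a ray, as slopes to the right and down, at radius r is drawn at 1 + k1 r^2 times it, then the intrinsics apply), "position" and "rotation" of the camera in the world. Camera axes: x right, y up, looking along -z (the intrinsics and any distortion apply to the point x, -y, -z); pixel columns grow to the right and rows downward; lengths in mm; the calibration is good to about 2 mm. A picture is of the moment at which its call begins: read the wrist's pose just before it. camera_model takes no time and is no camera call; for the wrist camera it gives the pose at the moment of the call.
A pose or a line that the arm cannot do raises bot.IKError and nothing moves.
- bot.sign_off(): hands the job in, once; it reports no verdict.
The state is a dict: "t": time; "qpos": joint angles; "joint_velocities": joint speeds; "effort": joint torques, N m; "tcp_pos": TCP position; "orientation": TCP orientation; "contact_force": force on the tool from outside, world axes, zero at the start; "wrist_torque": the same for the moment, N m; "opening": opening from 0.0 (shut) to 1.0 (fully open).
Only numpy, scipy, OpenCV 4.12 (cv2) and the standard library are available. Lean on these libraries where they do the work, as an engineer would, in place of code of your own. Each camera call takes 0.05 s, during which the arm holds its last target. There are 200 camera calls.

## Working session

There is one attempt and no reset: what is moved stays moved. The work goes in short steps, each a Python script; the robot and the scene stay as the last script left them, time stands still between calls to the robot, and variables do not carry over. Pictures are saved under pics/ and viewed, about 8 in all and at most 12, crops included, and the job is handed in when it is done.

```bash
ls; mkdir -p pics; python3 - <<'E'
from bench import bot, solve_ik, imaging
import cv2,numpy as np
for n in ["scene","side"]:
    cv2.imwrite(f"pics/{n}0.png",imaging.capture(n)); m=imaging.camera_model(n)
    print(n,{k:np.round(v,3).tolist() for k,v in m.items()})
s=bot.get_state();print(s)
E
```

```text
pics
scene {'K': [[405.248, 0.0, 252.866], [0.0, 405.248, 188.981], [0.0, 0.0, 1.0]], 'k1': 0.028, 'position': [1101.307, -584.757, 582.91], 'rotation': [0.97, 0.02, 0.687]}
side {'K': [[364.433, 0.0, 258.653], [0.0, 364.433, 188.369], [0.0, 0.0, 1.0]], 'k1': -0.052, 'position': [259.134, -533.752, 634.544], 'rotation': [0.823, -0.019, -0.554]}
{'t': 0.1, 'qpos': array([ 1.13482094e+00,  3.26882845e-01, -1.93459899e-01,  1.05202575e+00,
       -7.04988937e-06,  1.43658677e+00]), 'joint_velocities': array([-0.0001978 , -0.00314078,  0.00226145, -0.00139867, -0.00064609,
        0.00057227]), 'effort': array([ 1.88323334e-03, -4.44240761e+01,  2.63037658e+01,  7.91801809e-03,
       -7.65878463e-05,  5.82600123e-06]), 'tcp_pos': array([163.23844633, 524.67322703, 230.58213368]), 'orientation': array([-3.14003368e+00, -2.03380780e-04,  2.83982667e+00]), 'contact_force': array([ 0.30506283, -0.592376  , -0.39735501]), 'wrist_torque': array([ 0.02059952, -0.01406732, -0.01107206]), 'opening': 1.0017117937815827}
```

View pics/scene0.png

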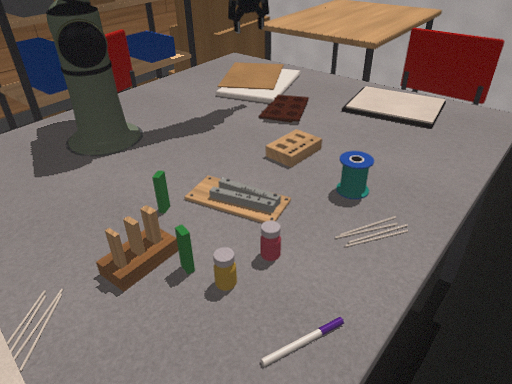

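View pics/side0.png

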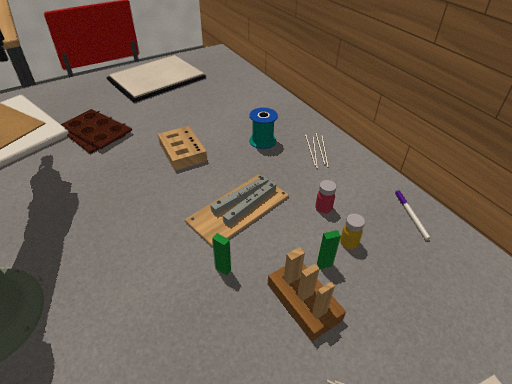

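The scene view shows the stock block at (138,258) with three plain strips at (116,248), (134,236) and (151,223). The gauge is at (238,198) and the rack at (294,147). The side view shows strips at (294,265), (309,279) and (323,298), the gauge at (238,208) and the rack at (182,147).

Candidates for the target:
- **Plain strips:** the three in the block. The +y end one, nearest the gauge, is at scene (151,223) / side (294,265).
- **Green look-alikes:** scene (161,191) and (185,249).

I choose the plain +y end strip.

```bash
cat > h.py <<'E'
from bench import bot, solve_ik, imaging
import cv2,numpy as np
from scipy.spatial.transform import Rotation as R
def ray(m,px):
    k1=float(m["k1"]);K=np.array(m["K"])
    p=np.array([(px[0]-K[0,2])/K[0,0],(px[1]-K[1,2])/K[1,1]]);q=p.copy()
    for _ in range(20): q=p/(1+k1*(q@q))
    rot=np.array(m["rotation"])
    Rm=rot if rot.shape==(3,3) else R.from_euler('xyz',rot).as_matrix()
    return np.array(m["position"]),Rm@np.array([q[0],-q[1],-1])
def onz(m,px,z):
    o,d=ray(m,px); return o+d*(z-o[2])/d[2]
def proj(m,P):
    rot=np.array(m["rotation"]); Rm=rot if rot.shape==(3,3) else R.from_euler('xyz',rot).as_matrix()
    c=Rm.T@(np.array(P,float)-m["position"]);q=np.array([c[0]/-c[2],-c[1]/-c[2]])
    q=q*(1+float(m["k1"])*(q@q));K=np.array(m["K"]);return q*[K[0,0],K[1,1]]+K[:2,2]
def snap(name,fn):
    m=imaging.camera_model(name);im=imaging.capture(name)
    cv2.imwrite(f"pics/{fn}.png",im);np.save(f"pics/{fn}.npy",m,allow_pickle=True);return m,im
E
python3 - <<'E'
from h import *
a=imaging.camera_model("scene");b=imaging.camera_model("side")
for n,pa,pb,z in [("striptop+y",(151,209),(295,252),108),("strip mid",(133,220),(310,267),108),("strip -y",(114,232),(325,286),108),
 ("gauge c",(238,198),(238,208),10),("g end narrow",(283,211),(275,186),10),("g wide",(200,187),(202,230),10),("rack",(294,142),(181,142),34),("spool",(357,160),(264,115),90),("jar red",(271,228),(328,185),75),("jar y",(224,257),(355,220),75),("green1",(160,174),(222,238),100),("green2",(183,230),(330,235),100)]:
    print(n,onz(a,pa,z).round(),onz(b,pb,z).round())
m=imaging.camera_model("wrist");print(m,bot.get_state()["tcp_pos"])
im=imaging.capture("side")
cv2.imwrite("pics/c1.png",cv2.resize(im[205:345,190:360],None,fx=4,fy=4,interpolation=cv2.INTER_CUBIC))
E
```

```text
striptop+y [ 541. -230.  108.] [ 534. -232.  108.]
strip mid [ 541. -272.  108.] [ 538. -272.  108.]
strip -y [ 542. -315.  108.] [ 536. -315.  108.]
gauge c [558.   3.  10.] [545.  -1.  10.]
g end narrow [674.  27.  10.] [664.  19.  10.]
g wide [450. -20.  10.] [442. -19.  10.]
rack [526. 284.  34.] [523. 284.  34.]
spool [756. 211.  90.] [750. 211.  90.]
jar red [ 736. -100.   75.] [729. -98.  75.]
jar y [ 718. -215.   75.] [ 708. -211.   75.]
green1 [ 444. -127.  100.] [ 440. -131.  100.]
green2 [ 629. -228.  100.] [ 620. -230.  100.]
{'K': array([[279.07731367,   0.        , 257.62361228],
       [  0.        , 279.07731367, 188.35350488],
       [  0.        ,   0.        ,   1.        ]]), 'k1': -0.04795722334313109, 'position': array([ 94.3809736 , 546.31414341, 372.35435404]), 'rotation': array([-2.86009127e-01,  9.41392990e-04,  1.26880770e+00])} [163.23844633 524.67322703 230.58213368]
```

View pics/c1.png

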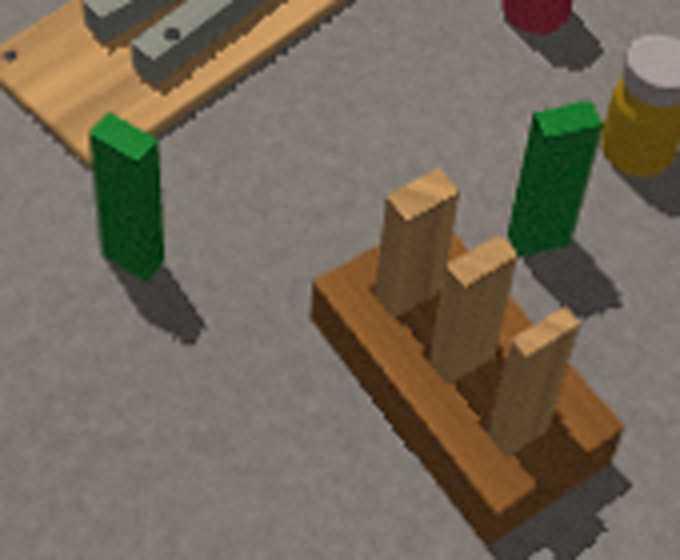

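Rays from the two views agree at the stated heights to within 10 mm. The crop confirms the plain strip at the block's gauge-side end (crop ~(420,190)), with the green ones separate. Next, wrist views from above.

```bash
python3 - <<'E'
from h import *
for yaw in (np.pi/2,-np.pi/2):
    print(yaw,[solve_ik(p,[np.pi,0,yaw]) for p in ([540,-130,230],[525,225,230],[537,-231,61])])
bot.move_ptp([525,225,240],[np.pi,0,np.pi/2]); bot.dwell(.2); snap("wrist","wr"); 
bot.move_ptp([540,-120,240],[np.pi,0,np.pi/2]); bot.dwell(.2); snap("wrist","wb"); s=bot.get_state()
print(s["t"],s["tcp_pos"],s["contact_force"],s["orientation"])
E
```

```text
1.5707963267948966 [array([-0.36914663,  0.33703688, -0.1803631 ,  1.05339635,  0.        ,
        1.2016497 ]), array([ 0.27567714,  0.36621553, -0.1376434 ,  1.06693739,  0.        ,
        1.84647346]), array([-0.53247757,  0.55069214, -0.31576579,  0.7043384 ,  0.        ,
        1.03831876])]
-1.5707963267948966 [array([-0.36914663,  0.33703688, -0.1803631 ,  1.05339635,  0.        ,
       -1.93994296]), array([ 0.27567714,  0.36621553, -0.1376434 ,  1.06693739,  0.        ,
       -1.29511919]), array([-0.53247757,  0.55069214, -0.31576579,  0.7043384 ,  0.        ,
       -2.1032739 ])]
3.6667 [ 540.21464933 -118.99549175  240.02581531] [0.10946623 0.29723155 0.44733918] [ 3.14154781e+00 -8.06258449e-05  1.57246183e+00]
```

View pics/wr.png

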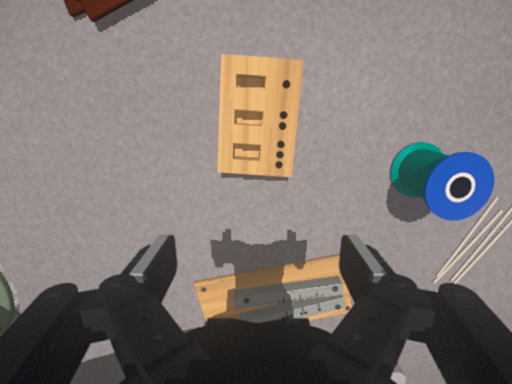

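View pics/wb.png

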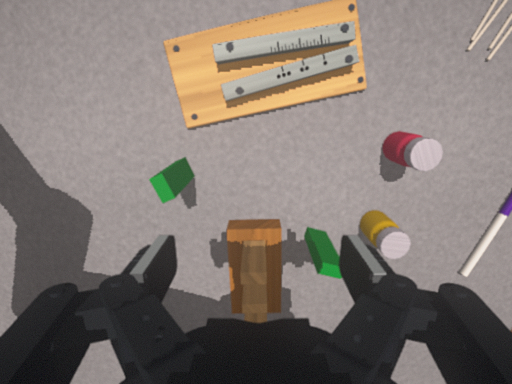

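The rack view shows the rack at (222,55)-(302,60)-(291,178)-(219,173). Its slots are at (250,81), (248,117) and (247,151), with 1, 2 and 3 dots on +x.

The second view shows the whole gauge (rails from (215,52)/(223,92) to (355,30)/(357,55)). It also shows the block's +y edge at y≈220 px, with the end strip at about (253,250). Next I measure these by contour.

```bash
python3 - <<'E'
from h import *
def L(fn): return np.load(f"pics/{fn}.npy",allow_pickle=True).item(),cv2.imread(f"pics/{fn}.png")
def quad(mask):
    c=max(cv2.findContours(mask,cv2.RETR_EXTERNAL,cv2.CHAIN_APPROX_NONE)[0],key=cv2.contourArea)
    h=cv2.convexHull(c); e=.02
    while True:
        q=cv2.approxPolyDP(h,e*cv2.arcLength(h,True),True)[:,0]
        if len(q)<=4: break
        e+=.005
    # refine: line fit for each side
    P=c[:,0].astype(float);lines=[]
    for i in range(4):
        a,b=q[i],q[(i+1)%4];d=(b-a)/np.linalg.norm(b-a);n=np.array([-d[1],d[0]])
        t=(P-a)@d;l=np.linalg.norm(b-a);S=P[(abs((P-a)@n)<2.5)&(t>.1*l)&(t<.9*l)].astype(np.float32)
        vx,vy,x,y=cv2.fitLine(S,cv2.DIST_HUBER,0,.01,.01).ravel();lines.append(np.cross([x,y,1],[x+vx,y+vy,1]))
    out=[]
    for i in range(4):
        p=np.cross(lines[i-1],lines[i]);out.append(p[:2]/p[2])
    return np.array(out)
def rep(n,m,q,z):
    W=np.array([onz(m,p,z) for p in q])[:,:2]
    print(n,"px",q.round(1).tolist(),"\n W",W.round(1).tolist(),"c",W.mean(0).round(1),"sides",[round(float(np.linalg.norm(W[i]-W[(i+1)%4])),1) for i in range(4)],
     "ang",[round(float(np.degrees(np.arctan2(*(W[(i+1)%4]-W[i])[::-1]))),2) for i in range(4)])
    return W
# gauge
m,im=L("wb");print(m["position"],m["rotation"])
hsv=cv2.cvtColor(im,cv2.COLOR_BGR2HSV)
wood=cv2.inRange(hsv,(8,70,90),(30,255,255))
g=wood.copy();g[135:]=0;g[:,370:]=0
g=cv2.morphologyEx(g,cv2.MORPH_CLOSE,np.ones((3,3)))
rep("gauge",m,quad(g),10)
# rails: grey inside board hull
c=max(cv2.findContours(g,cv2.RETR_EXTERNAL,cv2.CHAIN_APPROX_NONE)[0],key=cv2.contourArea)
hull=np.zeros_like(g);cv2.fillConvexPoly(hull,cv2.convexHull(c),255)
r=cv2.inRange(hsv,(0,0,95),(179,60,255))&cv2.erode(hull,np.ones((3,3)))
cs=sorted([c for c in cv2.findContours(r,cv2.RETR_EXTERNAL,cv2.CHAIN_APPROX_NONE)[0]],key=cv2.contourArea)[-2:]
for c in cs:
    k=np.zeros_like(g);cv2.drawContours(k,[c],-1,255,-1);rep("rail",m,quad(cv2.morphologyEx(k,cv2.MORPH_CLOSE,np.ones((9,9)))),32)
b=cv2.inRange(hsv,(5,90,20),(25,255,255));b[:205]=0;b[320:]=0;b[:,:220]=0;b[:,290:]=0
rows={y:(np.where(b[y])[0].min(),np.where(b[y])[0].max()) for y in range(215,320,10) if b[y].any()};print({k:tuple(map(int,v)) for k,v in rows.items()})
m,im=L("wr");hsv=cv2.cvtColor(im,cv2.COLOR_BGR2HSV)
w=cv2.inRange(hsv,(8,70,130),(30,255,255));w[190:]=0;w[:,:200]=0;w[:,320:]=0;w[:50]=0
rep("rack",m,quad(w),34)
x=cv2.resize(im[48:188,205:315],None,fx=4,fy=4,interpolation=cv2.INTER_CUBIC)
m,im=L("wb");y=cv2.resize(im[205:325,220:290],None,fx=4.67,fy=4.67,interpolation=cv2.INTER_CUBIC)[:560]
cv2.imwrite("pics/c2.png",np.hstack([x,y[:560,:340]]))
E
```

```text
[539.92021504 -46.78949995 381.78652067] [-0.28620605  0.00071196  0.00176407]
gauge px [[355.0, -6.3], [366.2, 88.2], [186.6, 128.0], [162.4, 40.4]] 
 W [[654.5, 83.9], [677.7, -23.1], [446.5, -73.8], [423.1, 32.2]] c [550.5   4.8] sides [109.6, 236.6, 108.5, 237.2] ang [-77.8, -167.64, 102.48, 12.61]
rail px [[354.7, 44.0], [358.6, 61.9], [225.3, 99.7], [220.9, 84.3]] 
 W [[651.4, 24.0], [657.7, 4.7], [500.8, -38.8], [496.0, -21.2]] c [576.5  -7.8] sides [20.3, 162.8, 18.2, 161.8] ang [-71.97, -164.49, 105.15, 16.23]
rail px [[354.0, 20.7], [354.0, 38.5], [215.7, 61.4], [212.3, 43.8]] 
 W [[648.7, 48.5], [650.2, 29.8], [490.7, 4.2], [487.5, 23.2]] c [569.3  26.4] sides [18.7, 161.5, 19.3, 163.2] ang [-85.51, -170.85, 99.81, 8.92]
{225: (228, 279), 235: (226, 281), 245: (228, 280), 255: (228, 280), 265: (229, 280), 275: (229, 280), 285: (230, 280), 295: (231, 280), 305: (232, 280), 315: (245, 266)}
rack px [[221.0, 53.7], [302.9, 59.8], [290.7, 176.7], [217.3, 171.9]] 
 W [[481.8, 357.0], [576.3, 350.5], [566.6, 211.2], [472.6, 217.3]] c [524.3 284. ] sides [94.7, 139.6, 94.2, 139.9] ang [-3.9, -93.98, 176.29, 86.23]
```

View pics/c2.png

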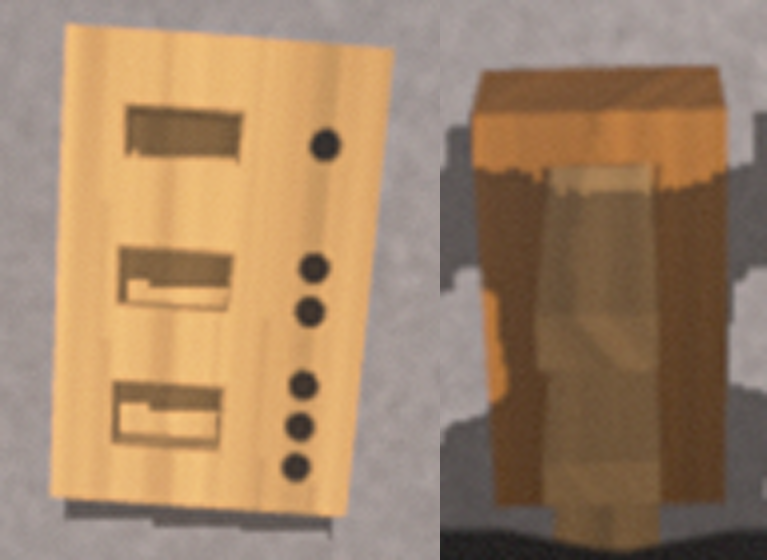

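The left crop shows the three slots as clean rims with 1, 2 and 3 dots. The right crop shows the end strip's +y face rising to its top face at crop (540-660, 315-372). Casting these now.

```bash
python3 - <<'E'
from h import *
m=np.load("pics/wr.npy",allow_pickle=True).item()
for q in ([(126,105),(243,112),(238,160),(124,150)],[(118,246),(233,254),(230,311),(118,302)],[(112,381),(222,388),(218,450),(111,442)]):
    W=np.array([onz(m,np.array(p)/4+[205,48]-.4,34)[:2] for p in q]);print("slot",W.mean(0).round(1),[np.linalg.norm(W[i]-W[i-1]).round(1) for i in range(4)])
m=np.load("pics/wb.npy",allow_pickle=True).item()
f=lambda p,z:onz(m,np.array([p[0]-440,p[1]])/4.67+[220,205],z).round(1)
print("block edge",f((472,110),34),f((727,110),34))
print("strip top",[f(p,108) for p in((541,315),(659,315),(661,372),(537,372))])
print("strip foot edge at slot rim",f((545,165),34),f((660,165),34))
E
```

```text
slot [515.3 327.5] [np.float64(12.5), np.float64(34.2), np.float64(13.5), np.float64(33.7)]
slot [512.7 285.5] [np.float64(16.5), np.float64(34.7), np.float64(16.9), np.float64(34.2)]
slot [509.6 243.7] [np.float64(19.2), np.float64(34.2), np.float64(19.6), np.float64(33.8)]
block edge [ 498.1 -206.2   34. ] [ 572.3 -206.    34. ]
strip top [array([ 522. , -226.3,  108. ]), array([ 550.5, -226.2,  108. ]), array([ 551.2, -242.3,  108. ]), array([ 520.8, -242.4,  108. ])]
strip foot edge at slot rim [ 519.1 -223.8   34. ] [ 553.  -223.7   34. ]
```

Everything matches the given sizes: strip centre (536,-234), rack slots on a 42 mm pitch, gauge yaw 12.5°. Now the grasp.

```bash
cat >> h.py <<'E'
P2=np.pi/2
G=np.array([550.5,4.8]);gy=np.radians(12.5);gx=np.array([np.cos(gy),np.sin(gy)]);gn=np.array([-gx[1],gx[0]])
def gw(x,y,z): return [*(G+x*gx+y*gn),z]
def gf():
    s=bot.get_state();d=s["tcp_pos"][:2]-G;f=s["contact_force"]
    return dict(t=round(s["t"],2),x=round(d@gx,2),y=round(d@gn,2),z=round(s["tcp_pos"][2],1),fx=round(f[:2]@gx,2),fy=round(f[:2]@gn,2),fz=round(f[2],2),tz=s["wrist_torque"].round(2).tolist(),o=round(s["opening"],3))
E
python3 - <<'E'
from h import *
bot.grip(.6,30)
bot.move_ptp([536,-234,140],[np.pi,0,P2]); bot.movel([536,-234,55],max_speed=100)
bot.grip(0,30); bot.dwell(.2); print(gf(),bot.get_state()["tcp_pos"])
bot.movel([536,-234,175],max_speed=120); bot.dwell(.2); print(gf())
bot.move_ptp(gw(-88,0,160),[np.pi,0,P2+gy]); bot.movel(gw(-88,0,62),max_speed=100,threshold=6); bot.dwell(.3); print(gf(),bot.get_state()["orientation"])
snap("side","s1"); im=snap("scene","s2")[1]; i1=cv2.imread("pics/s1.png")
cv2.imwrite("pics/c3.png",np.hstack([cv2.resize(i1[120:270,150:310],None,fx=2.4,fy=2.4),cv2.resize(im[110:260,150:310],None,fx=2.4,fy=2.4)]))
E
```

```text
{'t': 6.27, 'x': np.float64(-65.44), 'y': np.float64(-230.41), 'z': np.float64(55.7), 'fx': np.float64(-0.63), 'fy': np.float64(0.96), 'fz': np.float64(5.98), 'tz': [0.12, 0.06, -0.01], 'o': 0.349} [ 536.47640506 -234.3097749    55.70206645]
{'t': 7.62, 'x': np.float64(-66.17), 'y': np.float64(-229.69), 'z': np.float64(174.2), 'fx': np.float64(0.24), 'fy': np.float64(0.39), 'fz': np.float64(-0.59), 'tz': [-0.01, -0.07, -0.03], 'o': 0.342}
{'t': 9.97, 'x': np.float64(-87.75), 'y': np.float64(-0.06), 'z': np.float64(62.4), 'fx': np.float64(-0.45), 'fy': np.float64(0.6), 'fz': np.float64(0.1), 'tz': [-0.06, -0.04, 0.08], 'o': 0.346} [3.14090490e+00 2.88627711e-04 1.78906279e+00]
```

View pics/c3.png

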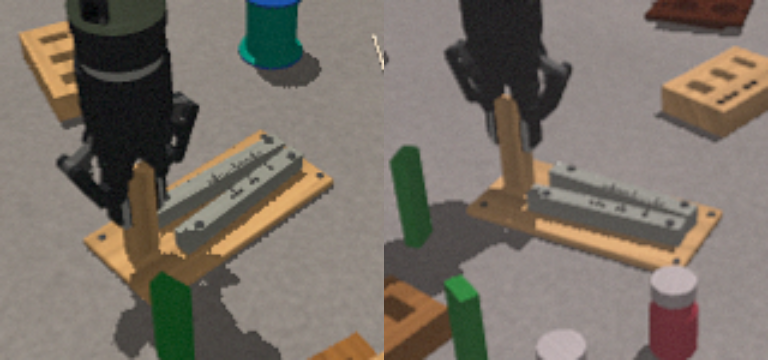

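The strip is held upright on the bare board, in line with the slot. Sliding in with a force stop.

```bash
python3 - <<'E'
from h import *
bot.movel(gw(-88,0,60),max_speed=60,threshold=5); bot.dwell(.3); print(gf())
h=bot.movel(gw(-40,0,60),max_speed=30,threshold=3); print(h,gf())
if not h:
    bot.dwell(.2);print(gf())
    h=bot.movel(gw(40,0,60),max_speed=15,threshold=3); print(h,gf()); bot.dwell(.3); print(gf())
E
```

```text
{'t': 10.62, 'x': np.float64(-87.95), 'y': np.float64(-0.04), 'z': np.float64(60.0), 'fx': np.float64(-0.46), 'fy': np.float64(0.22), 'fz': np.float64(-0.24), 'tz': [-0.01, -0.01, 0.06], 'o': 0.345}
False {'t': 12.38, 'x': np.float64(-40.18), 'y': np.float64(0.01), 'z': np.float64(60.0), 'fx': np.float64(-0.09), 'fy': np.float64(0.17), 'fz': np.float64(0.16), 'tz': [-0.01, 0.0, -0.02], 'o': 0.347}
{'t': 12.57, 'x': np.float64(-40.03), 'y': np.float64(-0.03), 'z': np.float64(60.0), 'fx': np.float64(0.45), 'fy': np.float64(0.46), 'fz': np.float64(-0.68), 'tz': [-0.01, 0.05, -0.02], 'o': 0.348}
True {'t': 15.46, 'x': np.float64(2.79), 'y': np.float64(-0.27), 'z': np.float64(59.8), 'fx': np.float64(0.48), 'fy': np.float64(0.46), 'fz': np.float64(4.68), 'tz': [-0.05, -0.1, 0.02], 'o': 0.344}
{'t': 15.76, 'x': np.float64(2.46), 'y': np.float64(-0.28), 'z': np.float64(59.4), 'fx': np.float64(1.12), 'fy': np.float64(-0.66), 'fz': np.float64(2.67), 'tz': [-0.02, -0.47, 0.01], 'o': 0.346}
```

It stopped at gauge x≈+2.6, near the 3-dot stop. The force was mostly vertical, though, so the foot may be rubbing on the board. I'll back off, raise it slightly and repeat to get a true two-rail wedge.

```bash
python3 - <<'E'
from h import *
bot.movel(gw(-8,0,60),max_speed=40); bot.dwell(.2); print(gf())
bot.movel(gw(-8,0,63),max_speed=40); bot.dwell(.3); print(gf())
h=bot.movel(gw(30,0,63),max_speed=12,threshold=3); print(h,gf()); bot.dwell(.3); print(gf())
E
```

```text
{'t': 16.35, 'x': np.float64(-8.03), 'y': np.float64(0.05), 'z': np.float64(59.9), 'fx': np.float64(-0.43), 'fy': np.float64(0.13), 'fz': np.float64(-0.33), 'tz': [0.03, 0.05, -0.04], 'o': 0.348}
{'t': 16.9, 'x': np.float64(-8.01), 'y': np.float64(-0.04), 'z': np.float64(63.0), 'fx': np.float64(0.2), 'fy': np.float64(-0.3), 'fz': np.float64(-0.09), 'tz': [-0.04, 0.04, 0.03], 'o': 0.345}
True {'t': 18.23, 'x': np.float64(2.8), 'y': np.float64(-0.23), 'z': np.float64(62.7), 'fx': np.float64(1.16), 'fy': np.float64(0.08), 'fz': np.float64(2.56), 'tz': [-0.07, -0.15, -0.03], 'o': 0.347}
{'t': 18.53, 'x': np.float64(2.11), 'y': np.float64(-0.23), 'z': np.float64(62.2), 'fx': np.float64(0.75), 'fy': np.float64(-1.08), 'fz': np.float64(0.38), 'tz': [-0.07, -0.31, 0.03], 'o': 0.345}
```

Same stop (x=2.8) with the foot raised, so it is the wedge and not the board; the arm then sprang back. Now I press in small steps and hold a few newtons.

```bash
python3 - <<'E'
from h import *
for x in (2.6,3.1,3.6,4.1,4.6,5.1,5.6):
    h=bot.movel(gw(x,-.2,62.5),max_speed=10,threshold=6); bot.dwell(.1); s=gf(); print(h,s)
    if s["fx"]<-3 or h: break
F=[]
for _ in range(5): bot.dwell(.1); s=gf();F.append((float(s["x"]),float(s["y"]),float(s["fx"]),float(s["fy"]),float(s["fz"])))
print(F,s["t"])
E
```

```text
False {'t': 18.88, 'x': np.float64(2.02), 'y': np.float64(-0.18), 'z': np.float64(62.1), 'fx': np.float64(0.56), 'fy': np.float64(-1.05), 'fz': np.float64(-0.96), 'tz': [-0.31, 0.09, -0.03], 'o': 0.344}
False {'t': 19.23, 'x': np.float64(2.39), 'y': np.float64(-0.15), 'z': np.float64(62.2), 'fx': np.float64(-2.27), 'fy': np.float64(-1.66), 'fz': np.float64(-0.6), 'tz': [-0.46, 0.4, 0.01], 'o': 0.352}
False {'t': 19.58, 'x': np.float64(2.9), 'y': np.float64(-0.17), 'z': np.float64(62.2), 'fx': np.float64(-3.16), 'fy': np.float64(-1.56), 'fz': np.float64(-0.46), 'tz': [-0.59, 0.81, -0.03], 'o': 0.35}
[(2.99, -0.14, -4.33, -1.27, -1.84), (3.05, -0.15, -3.8, -1.96, -0.34), (3.09, -0.12, -4.54, -1.8, -1.79), (3.13, -0.14, -5.63, -1.88, -1.62), (3.2, -0.15, -5.51, -1.76, -1.98)] 20.08
```

The held press gives an axial force of about -5 N and a lateral difference of only 1.8 N, so both rails bear. It stands at x≈+3 mm from stop3, while the other stops are 25 mm or more away. That is the 3-dot mark (16 mm), matching the roughly 16 mm seen in the picture. Drawing it out and going to the 3-dot slot.

```bash
python3 - <<'E'
from h import *
bot.movel(gw(-88,0,63),max_speed=50); print(gf())
bot.movel(gw(-88,0,160),max_speed=120)
ry=np.radians(-3.85); o=[np.pi,0,P2+ry]
bot.move_ptp([509.6,243.7,140],o); bot.movel([509.6,243.7,88],max_speed=80); bot.dwell(.3)
print(bot.get_state()["tcp_pos"],bot.get_state()["orientation"])
snap("side","s3"); im=snap("scene","s4")[1]; i1=cv2.imread("pics/s3.png"); iw=snap("wrist","s5")[1]
cv2.imwrite("pics/c4.png",np.hstack([cv2.resize(i1[80:180,130:230],None,fx=3.6,fy=3.6),cv2.resize(im[85:185,240:340],None,fx=3.6,fy=3.6)]))
h=bot.movel([509.6,243.7,57],max_speed=40,threshold=4); print(h,gf(),bot.get_state()["tcp_pos"],bot.get_state()["contact_force"])
E
```

```text
{'t': 22.07, 'x': np.float64(-87.74), 'y': np.float64(-0.05), 'z': np.float64(63.0), 'fx': np.float64(0.21), 'fy': np.float64(0.89), 'fz': np.float64(-0.49), 'tz': [0.01, 0.04, 0.0], 'o': 0.343}
[509.85724497 243.84696119  88.42590787] [ 3.14086612e+00 -2.81050691e-04  1.50373140e+00]
False {'t': 26.23, 'x': np.float64(11.98), 'y': np.float64(242.13), 'z': np.float64(57.2), 'fx': np.float64(0.25), 'fy': np.float64(-1.19), 'fz': np.float64(-1.55), 'tz': [0.01, 0.03, 0.01], 'o': 0.346} [509.79265501 243.78381959  57.17286722] [ 0.5037093  -1.11020364 -1.55260509]
```

View pics/c4.png

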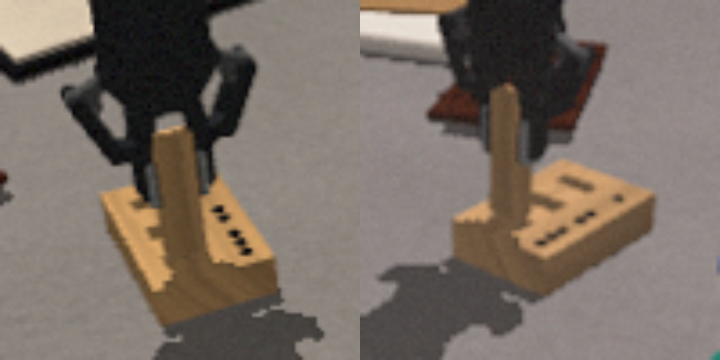

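It was above the 3-dot slot and then dropped in freely to near the floor. Touch down, release, retreat, look.

```bash
python3 - <<'E'
from h import *
h=bot.movel([509.6,243.7,51],max_speed=15,threshold=4); print(h,gf())
bot.grip(.6); bot.dwell(.2)
p=bot.get_state()["tcp_pos"]; bot.movel([p[0],p[1],150],max_speed=100)
bot.move_ptp([509.6,190,240],[np.pi,0,P2]); bot.dwell(.2); m,iw=snap("wrist","f1"); m2,i2=snap("side","f2"); m3,i3=snap("scene","f3"); print(bot.get_state()["t"])
cv2.imwrite("pics/c5.png",np.hstack([cv2.resize(i2[80:360,130:370],(360,420)),cv2.resize(iw[0:220,150:370],(420,420))]))
for n,m in(("wrist",m),("side",m2),("scene",m3)): print(n,"exp. top",proj(m,[509.6,243.7,108]).round(1))
E
```

```text
True {'t': 26.49, 'x': np.float64(12.27), 'y': np.float64(242.18), 'z': np.float64(55.7), 'fx': np.float64(-0.67), 'fy': np.float64(-0.22), 'fz': np.float64(5.13), 'tz': [-0.05, 0.09, 0.01], 'o': 0.349}
28.9833
wrist exp. top [259.5 126.6]
side exp. top [178.7 128. ]
scene exp. top [281.4 121.7]
```

View pics/c5.png

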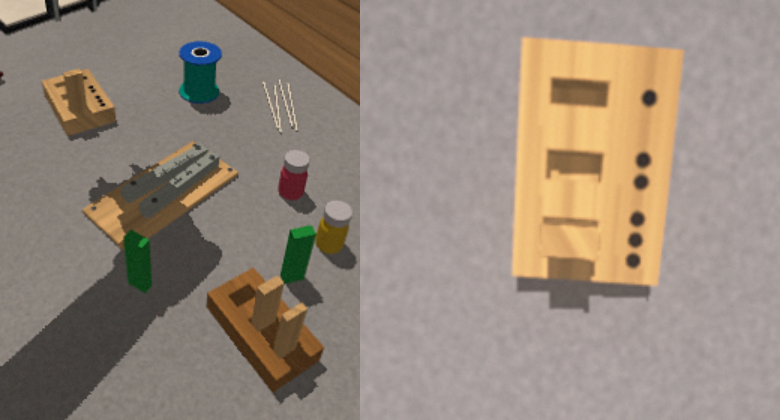

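The strip stands upright in the 3-dot slot. Its top is seen at wrist (260,126) against an expected (259.5,126.6). The end slot is empty and everything else is undisturbed. The touch-down height of 55.7 mm equals the height at which it was gripped in the stock slot, which has the same 8 mm floor.

```bash
python3 -c "
from bench import bot
print(bot.sign_off(),bot.get_state()['t'])"
```

```text
the job is handed in; nothing more can be done
the job is handed in; nothing more can be done
```

The strip from the block's end slot sized as 16 mm (3 dots), and it now stands upright and released in the rack's 3-dot slot. I handed the job in at about 29 s; no verdict is reported.

- **Gauge reading:** the strip wedged about 3 mm past the 3-dot stop point by my calibration, while the next stop is 25 mm away. I held a press of 4 to 5.6 N for about 0.5 s. The side-force difference was only 1.8 N, from which I infer both rails were bearing; the sensor cannot show each rail's force separately.
- **First press:** it gave an odd vertical force, so I backed off, raised the strip 3 mm and repeated. It stopped at the same place.
- **Last checks:** the touch-down height equals the grasp height, so the foot is on the slot floor. The strip's top is within 1 px of where it was expected in the wrist view. The end slot is empty, and the other strips, spool and jars look undisturbed by eye; I did not measure them.

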